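# Hold the loupe in focus over the flagged screw

## Task

One of the three door-handle fixtures shows a red lamp: its screw must be inspected. Pick up the loupe by its blue handle and hold it still and level over that screw, the screw in the middle of the lens and the lens at the height of the yellow collar on that fixture's gauge post; do not knock the fixtures, push any collar or shift anything else on the bench. Finish while still holding the loupe there: do not put it down or let go.

Things in the scene. Friction and masses are not known exactly. Their poses are not given: they have to be found in the camera images.
- loupe_grip (a point): Centre of the loupe's blue bar handle (96 long, 18 wide, 20 high), half-way up. The rigid loupe (about 110 g) has at one end a dark ring (64 diameter, 16 high) with a glass lens. x runs along the handle to the lens, y across the handle, z up. Starts level on its rest, this point 40 mm above the bench; 25 mm of handle either way is free of the rest, open below to its 6 mm base plate. It lifts straight up.
- loupe_lens (a point): Centre of the lens of the loupe: 80 mm from loupe_grip along its x, at the same height when level. Same axes: z is square to the lens, upward. The ring's lower edge is 10 mm below this point.
- loupe: The loupe as a whole. Origin on the underside, 10 mm below loupe_grip; same axes.
- rest: Fixed loupe rest: aluminium base plate 180 x 76 x 6, a black rubber disc (60 diameter, top 30 mm above the bench) under the ring, a black rubber block (top 30 mm, its two ears 38 mm above the bench) under the handle's free end. Origin on the bench below the middle of the loupe's handle; x points to the lens end.
- screw_a (a point): Top centre of the dark screw head (13 diameter) on the silvery door handle in fixture a, 48 mm above the bench. The fixture is a fixed cream block 120 x 120 x 20, from -45 to +75 mm of the screw along its x and y; the door handle runs 93 mm along +y; only the gauge post stands higher than the screw. Which fixture stands left, middle or right changes.
- collar_mid_a (a point): Middle of the yellow collar (18 diameter, 16 high) on the gauge post (8 diameter, top 162 mm above the bench) of fixture a, 62 mm from its screw along the fixture's +x (roughly away from the robot). Its height marks the focal height there, set anew each time and different for each fixture, 65 to 100 mm above the screw. It slides on the post if pushed (4 N). z up.
- nest_a: Fixture a; origin on the bench straight below its screw, z up. Beside the screw on the -x side is a black clamp block, top 42 mm above the bench.
- screw_b (a point): Top centre of the dark screw head (13 diameter) on the silvery door handle in fixture b, 48 mm above the bench. The fixture is a fixed cream block 120 x 120 x 20, from -45 to +75 mm of the screw along its x and y; the door handle runs 93 mm along +y; only the gauge post stands higher than the screw. Which fixture stands left, middle or right changes.
- collar_mid_b (a point): Middle of the yellow collar (18 diameter, 16 high) on the gauge post (8 diameter, top 162 mm above the bench) of fixture b, 62 mm from its screw along the fixture's +x (roughly away from the robot). Its height marks the focal height there, set anew each time and different for each fixture, 65 to 100 mm above the screw. It slides on the post if pushed (4 N). z up.
- nest_b: Fixture b; origin on the bench straight below its screw, z up. Beside the screw on the -x side is a black clamp block, top 42 mm above the bench.
- screw_c (a point): Top centre of the dark screw head (13 diameter) on the silvery door handle in fixture c, 48 mm above the bench. The fixture is a fixed cream block 120 x 120 x 20, from -45 to +75 mm of the screw along its x and y; the door handle runs 93 mm along +y; only the gauge post stands higher than the screw. Which fixture stands left, middle or right changes.
- collar_mid_c (a point): Middle of the yellow collar (18 diameter, 16 high) on the gauge post (8 diameter, top 162 mm above the bench) of fixture c, 62 mm from its screw along the fixture's +x (roughly away from the robot). Its height marks the focal height there, set anew each time and different for each fixture, 65 to 100 mm above the screw. It slides on the post if pushed (4 N). z up.
- nest_c: Fixture c; origin on the bench straight below its screw, z up. Beside the screw on the -x side is a black clamp block, top 42 mm above the bench.
- lamp_red_top (a point): Middle of the dome of the red indicator lamp (22 diameter, top 48 mm above the bench; this point is 40 mm above the bench). Each fixture carries one lamp on the corner of its cream block, 64 mm from the screw (32 mm along the fixture's -x, 55 mm along +y). Which fixture has which lamp changes.
- lamp_green1_top (a point): Middle of the dome of a green indicator lamp (22 diameter, top 48 mm above the bench; this point is 40 mm above the bench). Each fixture carries one lamp on the corner of its cream block, 64 mm from the screw (32 mm along the fixture's -x, 55 mm along +y). Which fixture has which lamp changes.
- lamp_green2_top (a point): Middle of the dome of a green indicator lamp (22 diameter, top 48 mm above the bench; this point is 40 mm above the bench). Each fixture carries one lamp on the corner of its cream block, 64 mm from the screw (32 mm along the fixture's -x, 55 mm along +y). Which fixture has which lamp changes.
- driver: Bystander: screwdriver lying on the bench. Origin at its underside.
- tape: Bystander: roll of yellow tape, 72 diameter, 19 high. Origin at its underside.
- screw_cup: Bystander: small steel bowl, 64 diameter, 35 high. Origin at its underside.
- cleaner: Bystander: white bottle, 48 diameter, 110 high. Origin at its underside.
- gauge: Bystander: black box, 55 x 35 x 18. Origin at its underside.
There are look-alikes about, which are no part of the job. What is meant by the loupe is not green or turquoise, and is the smaller of those in its own colour.

How it is judged:
By the outcome, as a careful person would: the job done as asked, in the order asked, and still so for the second after the job is handed in, while the arm keeps its last pose, push and grip.
It also fails if it takes over 45 s, if anything falls off the work surface, if the arm or the gripper's body presses on something with over 40 N, if the wrist force passes 120 N, or if a joint passes its speed limit or range.

## Robot

A 6-joint arm with a two-finger parallel gripper is mounted at the origin on the work surface. World frame = base frame: x ahead of the robot, y to its left, z up, the work surface at z = 0. Lengths are in m, angles in rad, forces in N, time in s.
With the tool pointing down it reaches from about 0.35 to 0.875 m from the base axis. Payload 4.2 kg.
Tool frame: the origin (TCP) lies on the centre line of the jaws, within the pads' length; the fingertips stand 8 mm ahead of it and the grasp point (between the pads) lies 11 mm behind it (tcp_to_tips is the distance from the TCP to the fingertips, in m); z points along the fingers, y is the direction in which the jaws open and shut (so a half turn about z gives the same grasp; the last joint's range is limited). The gripper opens to 87 mm and grips with 3 to 60 N. Pads are 19 mm wide; open, the fingers measure 117 mm over their backs; the gripper's body (75 mm by 190 mm) begins 51 mm behind the grasp point.
Start: joints at [-1.064, 0.385, 0.008, 0, -1.194, -0.259], TCP at [0.153, -0.606, 0.231] pointing down, gripper open.
Joint ranges: [-3.14, 3.14], [-1.21, 2.06], [-1.07, 1.41], [-3.16, 2.05], [-2.99, -0.16], [-3.1, 3.1]. Speed limits (rad/s): [2.79, 2.79, 3.14, 3.14, 3.14, 3.14].

## Interface

Orientations are given as a rotation vector (axis times angle).
In Python, from cell import read_state, read_camera, calibration, hand_in, tcp_to_tips gives the robot as it stands. The module is installed in compiled form; this text tells all that it offers.
- The arm moves only by the tool send_rows, never from a script. Its argument "targets" is a list of rows, each a list of 4 numbers: the shift along the tool's x, y, z in m, then the turn about the tool's z in degrees. In form: [[dx, dy, dz, roll], ...]. A call has 1 to 20 rows; each row shifts and turns the commanded pose from where the row before left it, along the tool's axes as they then stand; what a row does not reach is not made up. A row lasts 1/8 s, in which the tool goes at most 62.5 mm and 10.7 degrees, less where a joint would pass 70% of its speed; a pose out of reach is approached as far as the arm can. A call with a gripper value outside its range is refused whole. "fingers" is the finger opening in m, from 0 to 0.087, set as the call begins (left out, the last holds). The fingers move at their own pace and stop on an object; "grip_force" is the grip in N (left out, the last holds). Time passes only in rows, so rows that do not move let the fingers close. It gives the time, the measured TCP pose, the force and the opening at its end, in the units of the state.
- read_state(): the state, without advancing time (a new reading comes with each control period).
- read_camera(name): name is "side" or "top"; returns (picture, depth): 400x640x3 uint8, red, green, blue; 400x640 float32, m along the optical axis (not along the pixel's ray), 0 where there is no reading.
- calibration(name): a dict with "fovy" (degrees; the focal length in pixels is half the picture's height over the tangent of half this angle, whatever the lens; pixels are square), "cx", "cy" (the principal point, pixels), "k1" (the pictures are not rectified: a ray, as slopes to the right and down, at radius r is drawn at 1 + k1 r^2 times it, then the intrinsics apply), "R" (3x3) and "t" (3): a world point X has camera coordinates R X + t. Camera axes: x right, y down, z forward; pixel columns grow to the right and rows downward; lengths in m; the calibration is good to about 2 mm. A picture is of the moment at which its call begins. calibration takes no time and is no camera call.
- hand_in(): hands the job in, once; it reports no verdict.
The state is a dict: "time_s": time; "qpos": joint angles; "joint_vel": joint speeds; "effort": joint torques, N m; "position": TCP position; "tool_rot": TCP orientation; "ft_force": force on the tool from outside, world axes, zero at the start; "torque": the same for the moment, N m; "width": finger opening in m.
Only numpy, scipy, OpenCV 4.12 (cv2) and the standard library are available. Lean on these libraries where they do the work, as an engineer would, in place of code of your own. Each camera call takes 0.05 s, during which the arm holds its last target.

## Working session

There is one attempt and no reset: what is moved stays moved. The work goes in short steps, Python scripts to look and compute and a tool call to move; the robot and the scene stay as the last step left them, time stands still between calls to the robot, and variables do not carry over. Pictures are saved under pics/ and viewed, and the job is handed in when it is done.

Besides the shell and the picture viewer there is one more tool, called as a command line: name --pt "numbers of a row" for each row, then --argument value for the rest. send_rows: Moves the arm, as the interface text tells. Its arguments: {"type":"object","properties":{"targets":{"type":"array"},"fingers":{"type":"number"},"grip_force":{"type":"number"}},"required":["targets"]}

```bash
mkdir -p pics
cat > h.py <<'E'
import numpy as np, cv2
from cell import *
def K(c):
    f=200/np.tan(np.radians(c['fovy'])/2); return f
def world(name,u,v,z=None,d=None):
    """pixel to world, by depth along axis or at height z"""
    c=calibration(name); f=K(c)
    p=cv2.undistortPoints(np.array([[[u,v]]],float),np.array([[f,0,c['cx']],[0,f,c['cy']],[0,0,1]]),np.array([c['k1'],0,0,0,0.]))[0,0]
    R=np.array(c['R']);t=np.array(c['t'])
    r=R.T@np.array([p[0],p[1],1]); o=-R.T@t
    if z is not None: d=(z-o[2])/r[2]
    return o+d*r
def proj(name,X):
    c=calibration(name); f=K(c)
    p,_=cv2.projectPoints(np.array(X,float).reshape(-1,1,3),cv2.Rodrigues(np.array(c['R'],float))[0],np.array(c['t'],float),np.array([[f,0,c['cx']],[0,f,c['cy']],[0,0,1]]),np.array([c['k1'],0,0,0,0.]))
    return p[:,0]
def crop(img,u0,v0,u1,v1,s,fn):
    im=cv2.resize(img[v0:v1,u0:u1],None,fx=s,fy=s,interpolation=cv2.INTER_CUBIC)
    for u in range((u0+9)//10*10,u1,10):
        L=8 if u%50==0 else 3
        cv2.line(im,((u-u0)*s,0),((u-u0)*s,L),(255,0,255),1)
        if u%50==0: cv2.putText(im,str(u),((u-u0)*s,20),0,.4,(255,0,255),1)
    for v in range((v0+9)//10*10,v1,10):
        L=8 if v%50==0 else 3
        cv2.line(im,(0,(v-v0)*s),(L,(v-v0)*s),(255,0,255),1)
        if v%50==0: cv2.putText(im,str(v),(10,(v-v0)*s+4),0,.4,(255,0,255),1)
    cv2.imwrite('pics/'+fn,im[:,:,::-1])
E
python3 - <<'E'
from h import *
for n in ('side','top'):
    im,d=read_camera(n); np.savez(''+n+'0.npz',im=im,d=d)
    cv2.imwrite(f'pics/{n}0.png',im[:,:,::-1])
    c=calibration(n);print(n,c)
print(read_state(),tcp_to_tips)
E
```

```text
side {'fovy': 50.16010547719836, 'cx': 320.22958468084755, 'cy': 200.54735427283006, 'k1': -0.05733263269680287, 'R': array([[-0.95868532, -0.2843771 ,  0.00721948],
       [-0.20937364,  0.68820029, -0.69465318],
       [ 0.19257501, -0.66746537, -0.71930859]]), 't': array([0.44375226, 0.18291341, 1.49501761])}
top {'fovy': 45.609279053527956, 'cx': 319.67457860094044, 'cy': 201.38526835260458, 'k1': -0.017801345807722867, 'R': array([[ 0.0025043 , -0.9999912 ,  0.00336499],
       [-0.98309406, -0.00307804, -0.18307537],
       [ 0.18308412, -0.00284963, -0.98309312]]), 't': array([-0.00471874,  0.49126575,  1.36522394])}
{'time_s': 0.1, 'qpos': array([-1.06436159e+00,  3.85481731e-01,  6.75806758e-03, -4.20709146e-04,
       -1.19403568e+00, -2.58610519e-01]), 'joint_vel': array([-0.00051427, -0.00173943,  0.0025584 ,  0.00217553,  0.00058649,
       -0.00040178]), 'effort': array([-4.86620229e-05, -3.91690063e+01,  1.87936056e+01,  4.23193127e+00,
        1.34859513e-02, -7.20527510e-05]), 'position': array([ 0.15319497, -0.6053839 ,  0.22956813]), 'tool_rot': array([ 3.87998196e-01, -3.11716667e+00, -3.08955162e-03]), 'ft_force': array([ 0.15568799,  0.80752546, -0.29685363]), 'torque': array([ 0.0376526 , -0.04334497,  0.02582872]), 'width': 0.08713994062950373} 0.008
```

View pics/top0.png

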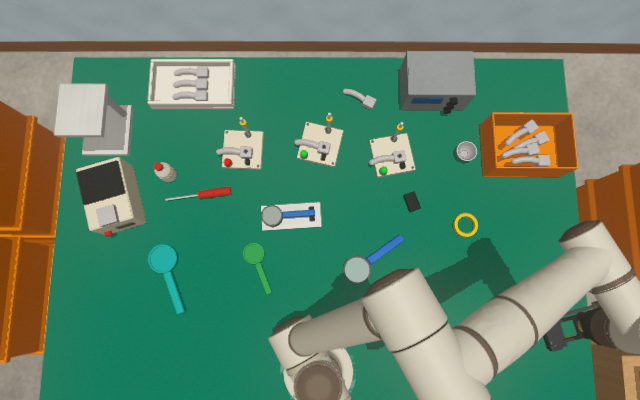

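View pics/side0.png

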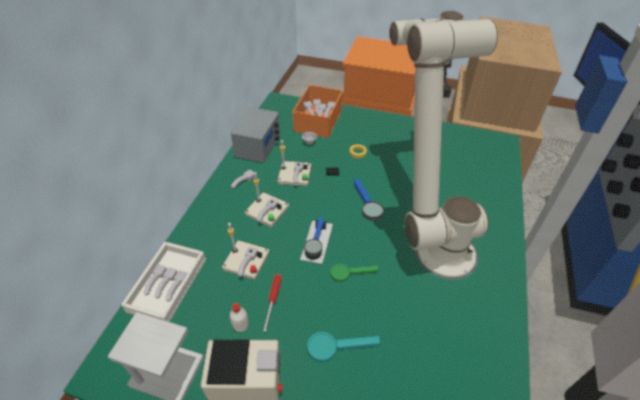

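Top view: the red-lamp fixture is the leftmost, with its lamp at about (228,162). The loupe on its rest is near (291,215), lens to the left (+y). A larger blue look-alike lies near (375,255).

Run:
```python
from h import *
a=np.load('top0.npz')['im'];b=np.load('side0.npz')['im']
crop(a,210,105,280,180,8,'t_fix.png');crop(a,255,195,330,235,10,'t_loupe.png')
crop(b,215,215,280,285,8,'s_fix.png');crop(b,295,210,340,270,10,'s_loupe.png')
```

```text
(no output)
```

View pics/t_fix.png

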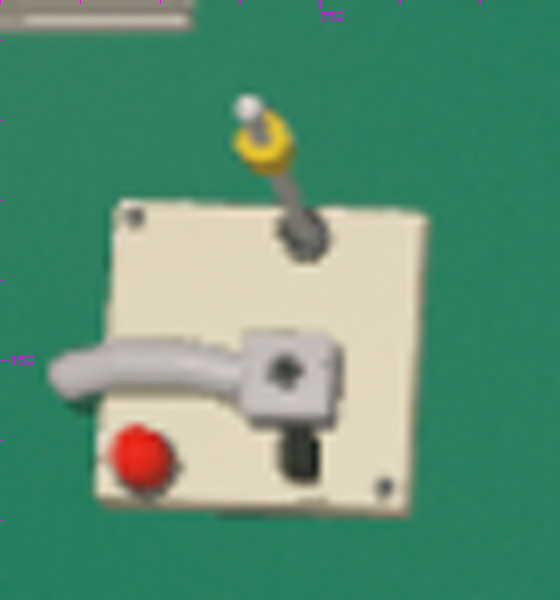

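View pics/t_loupe.png

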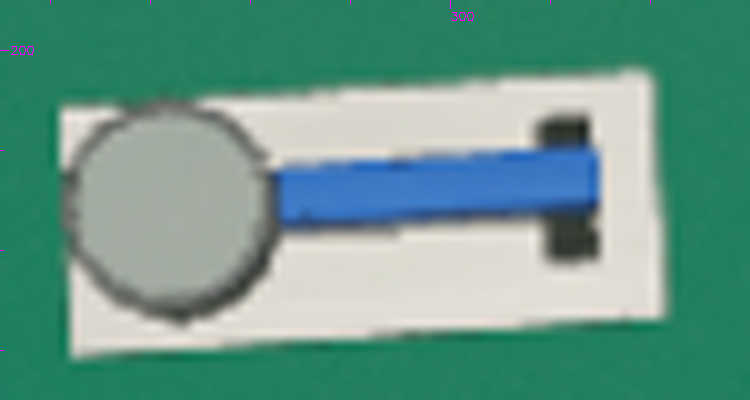

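View pics/s_fix.png

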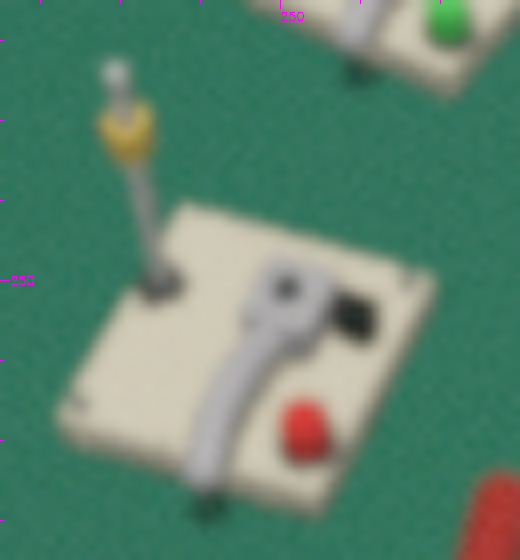

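View pics/s_loupe.png

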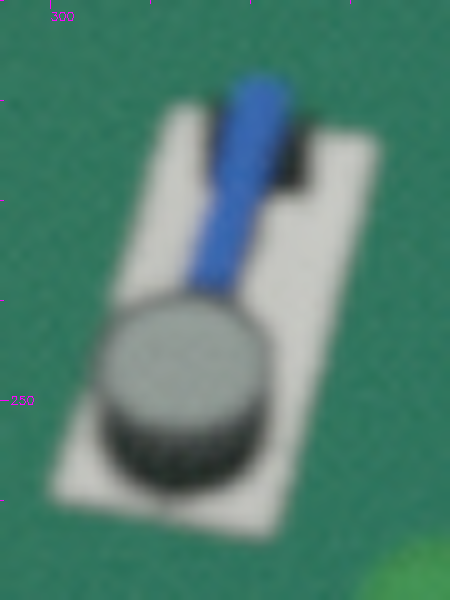

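```bash
cat > fit.py <<'E'
from h import *
from scipy.optimize import least_squares
def px(x,y,u0,v0,s): return (x/s+u0-.5, y/s+v0-.5)
T=lambda x,y: px(x,y,210,105,8)
S=lambda x,y: px(x,y,215,215,8)
obs=[('top',(0,0,.048),T(287,372)),('top',(.062,0,.162),T(248,104)),('top',(-.032,.055,.040),T(142,457)),
('top',(.075,.075,.02),T(118,202)),('top',(.075,-.045,.02),T(428,213)),
('side',(0,0,.048),S(287,288)),('side',(.062,0,.162),S(116,70)),('side',(-.032,.055,.040),S(306,430)),
('side',(.075,-.045,.02),S(183,203)),('side',(-.045,-.045,.02),S(438,275)),('side',(.075,.075,.02),S(60,418))]
def W(p,q): c,s=np.cos(p[2]),np.sin(p[2]); return np.array([p[0]+c*q[0]-s*q[1],p[1]+s*q[0]+c*q[1],q[2]])
def res(p,sel):
    return np.concatenate([proj(n,W(p,q))[0]-np.array(o) for n,q,o in obs if n in sel])
for sel in (('top',),('side',),('top','side')):
    r=least_squares(res,[.6,.2,0],args=(sel,),loss='soft_l1',x_scale=.01)
    print(sel,r.x.round(4),np.degrees(r.x[2]).round(2)); print(res(r.x,sel).reshape(-1,2).round(2).tolist())
p=r.x
for n,o in (('top',T(263,142)),('side',S(127,132))):
    z=np.linspace(.08,.17,181); d=[np.hypot(*(proj(n,W(p,(.062,0,k)))[0]-o)) for k in z]
    i=np.argmin(d);print(n,'collar z',z[i],d[i])
    print(proj(n,[W(p,(.062,0,k)) for k in (.1,.15)]))
for n,u,v in (('top',*T(287,372)),('side',*S(287,288))): print(world(n,u,v,z=.048))
# rest
for n,u0,v0,pts in (('top',255,195,[(60,107),(652,72),(666,318),(75,356)]),('side',295,210,[(170,103),(382,140),(275,540),(52,497)])):
    P=np.array([world(n,*px(x,y,u0,v0,10),z=.006) for x,y in pts]);print(n,P.round(4).tolist(),np.linalg.norm(np.diff(P,axis=0,append=P[:1]),axis=1).round(4),P.mean(0).round(4))
for n,x,y,u0,v0 in (('top',172,207,255,195),('side',183,365,295,210)):print('lens top',world(n,*px(x,y,u0,v0,10),z=.048))
for n,L in (('top',[(599,180),(280,197)]),('side',[(268,80),(212,285)])):
    u0,v0=(255,195) if n=='top' else (295,210)
    print('handle',[world(n,*px(x,y,u0,v0,10),z=.05).round(4) for x,y in L])
E
python3 fit.py
```

```text
('top',) [ 0.6448  0.221  -0.0273] -1.56
[[0.14, 0.02], [0.24, 0.62], [-0.11, -0.19], [-0.05, -0.08], [-0.25, -0.35]]
('side',) [ 0.6416  0.2224 -0.0371] -2.13
[[0.29, 0.01], [0.15, 0.52], [-0.05, -1.04], [0.23, 0.26], [-0.32, 0.15], [-0.31, -0.08]]
('top', 'side') [ 0.6433  0.2214 -0.0344] -1.97
[[-0.02, 0.51], [0.23, 1.14], [-0.34, 0.18], [-0.03, 0.23], [-0.23, 0.23], [-0.05, -0.31], [-0.21, 0.24], [-0.35, -1.39], [-0.14, -0.0], [-0.68, -0.2], [-0.61, -0.35]]
top collar z 0.1325 0.030989360011905054
[[244.09504653 126.11249363]
 [241.4032046  120.14135304]]
side collar z 0.1245 0.10238330172830205
[[231.5471474  235.75695737]
 [229.33612088 225.92697399]]
[0.64484527 0.22141993 0.048     ]
[0.64257732 0.2225777  0.048     ]
top [[0.4862, 0.1767, 0.006], [0.4976, -0.0035, 0.006], [0.4221, -0.0079, 0.006], [0.41, 0.1702, 0.006]] [0.1806 0.0757 0.1786 0.0765] [0.454  0.0839 0.006 ]
side [[0.498, -0.0042, 0.006], [0.4177, -0.0095, 0.006], [0.4048, 0.1746, 0.006], [0.4831, 0.1796, 0.006]] [0.0805 0.1846 0.0784 0.1843] [0.4509 0.0851 0.006 ]
lens top [0.44898159 0.13777896 0.048     ]
lens top [0.44711962 0.14310725 0.048     ]
handle [array([0.4571, 0.0121, 0.05  ]), array([0.4517, 0.1059, 0.05  ])]
handle [array([0.4557, 0.012 , 0.05  ]), array([0.4474, 0.1084, 0.05  ])]
```

Run:
```python
from h import *
for n,(u0,v0,u1,v1) in (('top',(236,112,252,142)),('side',(223,218,240,254))):
    f=np.load(n+'0.npz'); 
    L=[read_camera(n) for _ in range(4)]
    im=np.mean([x[0] for x in L]+[f['im']],0); D=np.stack([x[1] for x in L]+[f['d']]); D[D==0]=np.nan; d=np.nanmedian(D,0)
    np.savez(n+'1.npz',im=im.astype(np.uint8),d=d)
    sat=im[...,0]-im[...,2]
    print(n)
    for v in range(v0,v1):
        print(v,' '.join('%3d'%sat[v,u] for u in range(u0,u1)),'|',' '.join('%4d'%(1000*world(n,u,v,d=d[v,u])[2]) if d[v,u]>0 else ' nan' for u in range(u0,u1)))
    print(np.nanstd(D[:,v0:v1,u0:u1],0).mean())
```

```text
top
112 -51 -49 -51 -50 -50 -51 -50 -51 -51 -50 -52 -52 -51 -52 -52 -52 |    0   -1   -1    1    3    4    0    4    1    0    1    1    2    4    1    0
113 -50 -50 -49 -50 -50 -51 -51 -51 -51 -51 -51 -51 -52 -52 -51 -51 |    0    0    1    3    3    1    0    2    0    1    4    1    1    0    0    2
114 -49 -50 -50 -50 -50 -51 -51 -50 -51 -51 -51 -51 -51 -52 -52 -52 |    1    2    0   -2   -1    2    0    0    0    1    3    0    1    0   -1    5
115 -49 -50 -50 -50 -50 -50 -51 -51 -50 -51 -52 -52 -51 -51 -51 -52 |    2   -1    0    4   -1    1    0    0    3    2    3    0    2    0    3   -1
116 -50 -50 -50 -50 -41 -41 -49 -51 -51 -52 -51 -52 -51 -52 -52 -52 |    1    0   -1    4    0   -2    0    0    0    0    0   -1    1   -1    1    0
117 -50 -50 -50 -37   8   5 -15 -49 -51 -51 -50 -51 -53 -52 -52 -52 |    3    2    0    0  163  163    0    0    0    2   -2    0    3    0    2    0
118 -50 -51 -50 -19   8  12   4  -3 -32 -51 -52 -51 -51 -52 -51 -52 |   -1    2    1  163  161  161  122  124    0    0    1    2    0    0    2    4
119 -50 -50 -51 -25   8  11  10 113  79 -20 -5
[... 8458 characters left out ...]
0    0    1   25   27   34   33   25   27   22   20
250 -45 -44 -44 -44 -44 -43 -41 -31 -17  -7  -2   0   0   3  12  22  24 |   -1    1    0   -1    0    0    3    0    0   25   26   27   27   25   27   18   19
251 -44 -43 -44 -43 -45 -43 -32 -10   5   9   6   4   4   8  16  22  24 |    1    0    0    0    1    0    1    0    0   19   26   23   25   23   22   20   17
252 -44 -43 -43 -44 -43 -39 -17   6  17  19  17  14  17  18  22  24  25 |    0   -1    0    0    1    3    0    2   20   19   22   24   23   21   19   20   22
253 -44 -44 -44 -43 -43 -30  -2  15  22  23  23  22  22  24  24  24  25 |    1   -2   -1    2    1    0   -1   20   20   20   18   18   19   20   18   20   18
0.0028489372
```

```bash
cat >> h.py <<'E'
def to(X,ang=None,grasp=None):
    """tool-frame shift from present TCP to X, and roll (deg) to bring tool y to world angle ang"""
    s=read_state(); R=cv2.Rodrigues(np.array(s['tool_rot']))[0]
    print('t',s['time_s'],'pos',np.round(s['position'],4),'shift',np.round(R.T@(np.array(X)-s['position']),4))
    y=np.degrees(np.arctan2(R[1,1],R[0,1])); print('tool y ang',y.round(2),'zaxis',R[:,2].round(4))
    if ang is not None: print('roll',-((ang-y+180)%360-180))
E
python3 -c "
from h import *
to([.4535,.0595,.15],3.65)"
```

```text
t 0.5 pos [ 0.1533 -0.6058  0.2305] shift [-0.4542  0.5714  0.0806]
tool y ang 104.2 zaxis [-0.e+00  1.e-04 -1.e+00]
roll 100.54536686414234
```

send_rows --pt "-0.01 0.012 0 0" --pt "-0.028 0.036 0 0" --pt "-0.028 0.036 0 0" --pt "-0.028 0.036 0 0" --pt "-0.028 0.036 0 0" --pt "-0.028 0.036 0 0" --pt "-0.028 0.036 0 0" --pt "-0.028 0.036 0 0" --pt "-0.028 0.036 0 0" --pt "-0.028 0.036 0 0" --pt "-0.028 0.036 0 0" --pt "-0.028 0.036 0 0" --pt "-0.028 0.036 0 0" --pt "-0.028 0.036 0 0" --pt "-0.028 0.036 0 0" --pt "-0.028 0.036 0 0" --pt "-0.024 0.02 0 0" --pt "0 0 0 0"

```text
time_s: 2.75
position: [0.4534, 0.0618, 0.2304]
tool_rot: [-0.393, 3.117, 0.0]
ft_force: [-0.4, -0.3, 0.5]
width: 0.0872
```

send_rows --pt "0 0 0 -5" --pt "0 0 0 -10" --pt "0 0 0 -10" --pt "0 0 0 -10" --pt "0 0 0 -10" --pt "0 0 0 -10" --pt "0 0 0 -10" --pt "0 0 0 -9.5" --pt "0 0 0 -5" --pt "0 0 0 0" --pt "0 0 0 0"

```text
time_s: 4.12
position: [0.4526, 0.0597, 0.2307]
tool_rot: [-2.29, 2.15, 0.0]
ft_force: [0.5, 0.5, 0.2]
width: 0.0869
```

```bash
python3 -c "
from h import *
to([.4535,.0595,.10],183.65)
im,d=read_camera('top'); crop(im,200,120,360,240,5,'t2.png')
im,d=read_camera('side'); crop(im,250,150,370,270,5,'s2.png')
"
```

```text
t 4.125 pos [0.4526 0.0597 0.2307] shift [ 0.0002 -0.0009  0.1307]
tool y ang -176.39 zaxis [ 0.e+00  1.e-04 -1.e+00]
roll -0.04213256960861145
```

View pics/s2.png

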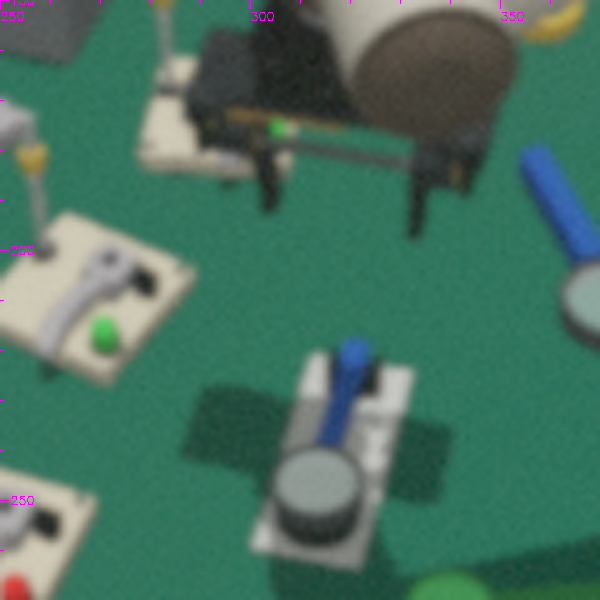

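View pics/t2.png

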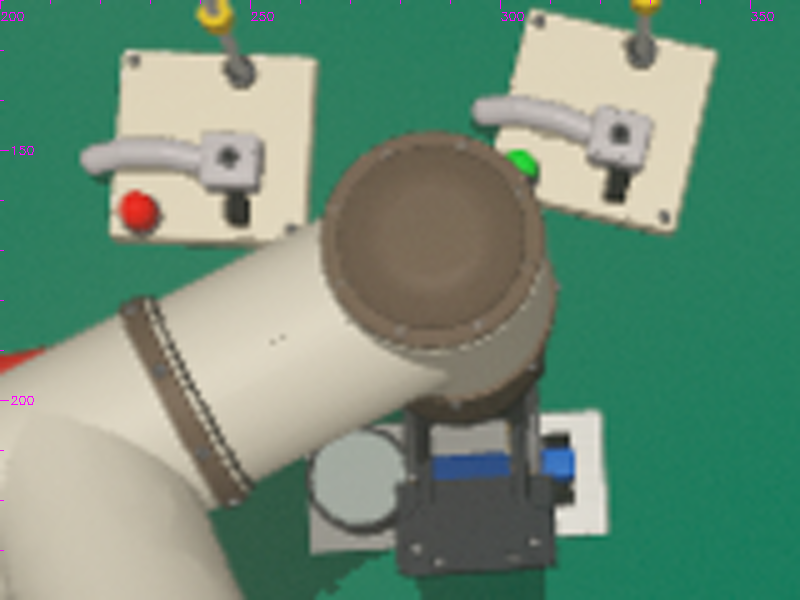

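send_rows --pt "0 -0.001 0.02 0" --pt "0 0 0.03 0" --pt "0 0 0.03 0" --pt "0 0 0.03 0" --pt "0 0 0.02 0" --pt "0 0 0.01 0" --pt "0 0 0.005 0" --pt "0 0 0 0"

```text
time_s: 5.22
position: [0.4544, 0.0602, 0.0858]
tool_rot: [-2.292, 2.148, -0.0]
ft_force: [0.1, 0.7, 1.3]
width: 0.0867
```

```bash
python3 -c "
from h import *
to([.4535,.0595,.029],183.65)
im,d=read_camera('top'); crop(im,230,170,340,240,7,'t3.png')
im,d=read_camera('side'); crop(im,270,170,370,270,6,'s3.png')
"
```

```text
t 5.225 pos [0.4544 0.0602 0.0858] shift [0.0006 0.001  0.0568]
tool y ang -176.3 zaxis [ 5.e-04  2.e-04 -1.e+00]
roll 0.0464959056147336
```

View pics/s3.png

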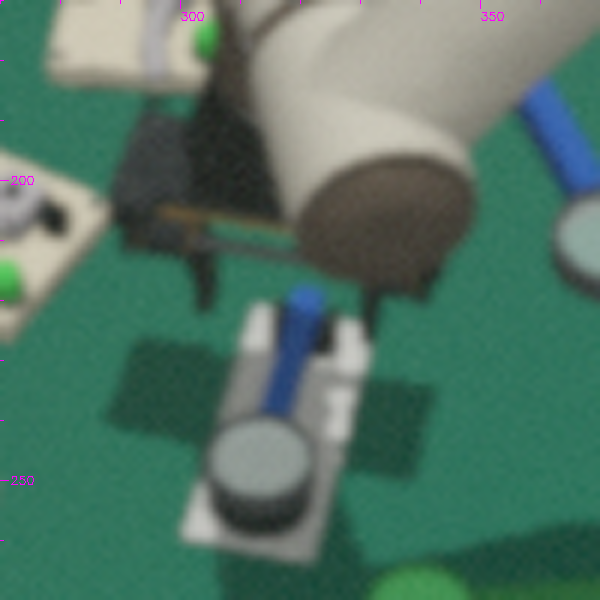

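View pics/t3.png

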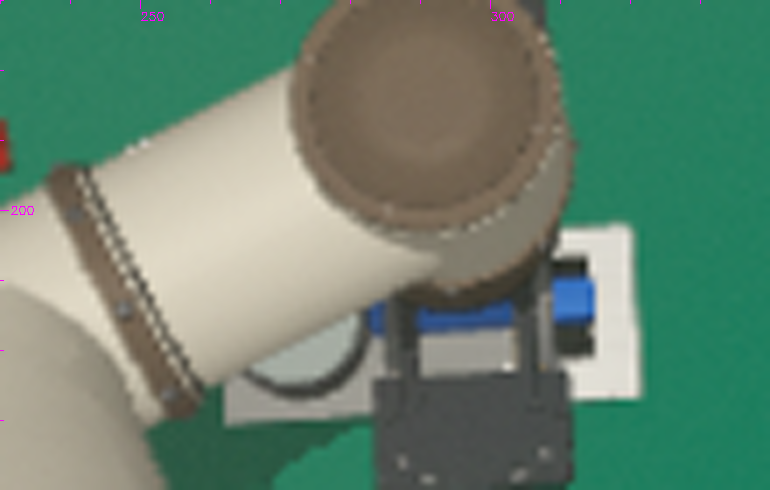

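send_rows --pt "0 0 0.02 0" --pt "0 0 0.02 0" --pt "0 0 0.01 0" --pt "0 0 0.005 0" --pt "0 0.001 0.002 0" --pt "0 0 0 0" --pt "0 0 0 0"

```text
time_s: 6.2
position: [0.4535, 0.0602, 0.029]
tool_rot: [-2.291, 2.148, -0.001]
ft_force: [-0.4, -0.3, 0.4]
width: 0.0868
```

send_rows --pt "0 0 0 0" --pt "0 0 0 0" --pt "0 0 0 0" --pt "0 0 0 0" --pt "0 0 0 0" --pt "0 0 0 0" --pt "0 0 0 0" --pt "0 0 0 0" --fingers 0.01 --grip_force 10

```text
time_s: 7.2
position: [0.4531, 0.06, 0.0286]
tool_rot: [2.292, -2.148, -0.0]
ft_force: [0.2, -0.5, -0.1]
width: 0.0181
```

send_rows --pt "0 0 0 0" --pt "0 0 0 0" --pt "0 0 -0.003 0" --pt "0 0 -0.006 0" --pt "0 0 -0.012 0" --pt "0 0 -0.02 0" --pt "0 0 -0.025 0" --pt "0 0 -0.025 0" --pt "0 0 -0.015 0" --pt "0 0 -0.01 0" --pt "0 0 0 0" --pt "0 0 0 0" --grip_force 35

```text
time_s: 8.7
position: [0.4527, 0.0598, 0.1441]
tool_rot: [2.291, -2.148, -0.001]
ft_force: [-0.0, 0.1, -1.1]
width: 0.0176
```

```bash
python3 -c "
from h import *
to([.4535,.0595,.029],183.65)
s=read_state(); print(s['ft_force'],s['torque'],s['width'])
im,d=read_camera('side'); np.savez('side4.npz',im=im,d=d);crop(im,270,170,370,270,6,'s4.png')
"
```

```text
t 8.7 pos [0.4527 0.0598 0.1441] shift [ 0.0003 -0.0009  0.1151]
tool y ang -176.31 zaxis [-1.1e-03 -3.0e-04 -1.0e+00]
roll 0.03713899662272979
[-0.00923504  0.0876942  -1.07204281] [ 0.03660461  0.12457647 -0.01776435] 0.017619802824917104
```

View pics/s4.png

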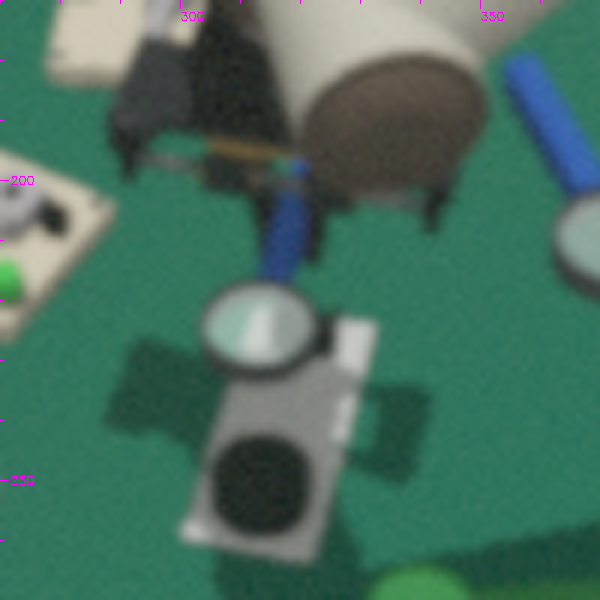

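Run:
```python
from h import *
f=np.load('side4.npz');d=f['d'];im=f['im']
px=lambda x,y:(x/6+270-.5,y/6+170-.5)
print('disc',world('side',*px(262,485),z=.03))
print('ring',world('side',*px(260,328),z=.163))
# depth around ring
P=[]
for v in range(214,236):
    row=[]
    for u in range(302,326):
        row.append('%4d'%(1000*world('side',u,v,d=d[v,u])[2]) if d[v,u]>0 else ' nan')
    print(v,' '.join(row))
```

```text
disc [0.44462619 0.14725015 0.03      ]
ring [0.44599937 0.14426738 0.163     ]
214   -2    3    3    0    5   -2   -2   -2    0   -4    2  162  165  165  165  166  166  157   -6    0  134   -1    0    0
215    0    4    5    0    0    0   -5    3    4    0    0  164  165  164  164  163  167  150   -1    7    2    2    2    0
216    0   -2    0    0    0   -4    0    0   -4    3  158  165  162  160  159  161  160   -4    1    0    2   -1    1   -1
217    1   -2   -1    0    0    0  161  158  163  155  154  161  159  162  161  161  162   -3    1    2    0    1   -7   -2
218   -1    0    1   -6   -1  160  164  163  159  157  151  155  156  158  158  157  161  161   -2   -2   -4   -4    0    1
219    0    0   -1   -2  159  156  159  153  159  158  159  157  157  154  157  159  159  161  165  159    0    1   -5   -1
220   -2   -2    2  160  159  158  152  156  161  157  159  154  156  154  159  153  156  159  157  159   -5   -2   -4    0
221    5    1  163  159  159  156  156  157  158  155  156  159  157  154  154  157  158  157  158  155  160   -3    0   39
222   -1    0  160  159  156
[... 1007 characters left out ...]
  159  161  160  163  161  165  161  163  160  156  152  148    7    4   11    2
231    1    4    2    3  148  151  153  156  158  161  160  164  158  159  156  157  152  152  147   11    7    6    6    1
232    0    3    2   -2    1  147  150  152  155  152  156  154  152  149  155  152  148  145    7    6    6    6    2    3
233    2    0    0   -1    1    0    2  142  150  149  150  151  148  145  147  144    6    4    7    9    4    7    2    2
234   -2    2    0   -1   -2   -1   -1    7    5    2    7    3    6    1    4    8    3    6    2    4    6    7    2    1
235   -3    1    0    3    0    4    4    2    9    9    4    8    3    4    6    5   10    5    5    5    6    8    4    4
```

```bash
python3 -c "
from h import *
to([.6491,.1417,.144],183.69)"
```

```text
t 8.75 pos [0.4526 0.0598 0.1439] shift [-0.0691 -0.2013 -0.0005]
tool y ang -176.31 zaxis [-1.5e-03 -6.0e-04 -1.0e+00]
roll -0.003570167388261325
```

send_rows --pt "-0.002 -0.006 0 0" --pt "-0.005 -0.014 0 0" --pt "-0.008 -0.024 0 0" --pt "-0.009 -0.026 0 0" --pt "-0.009 -0.026 0 0" --pt "-0.009 -0.026 0 0" --pt "-0.009 -0.026 0 0" --pt "-0.008 -0.024 0 0" --pt "-0.005 -0.015 0 0" --pt "-0.003 -0.009 0 0" --pt "-0.002 -0.005 0 0" --pt "0 0 0 0" --pt "0 0 0 0" --pt "0 0 0 0"

```text
time_s: 10.5
position: [0.649, 0.1417, 0.1449]
tool_rot: [-2.292, 2.149, -0.0]
ft_force: [-0.8, -0.8, -0.9]
width: 0.0175
```

```bash
python3 -c "
from h import *
to([.6491,.1417,.112],183.69)
im,d=read_camera('side'); np.savez('side5.npz',im=im,d=d);crop(im,205,200,305,290,7,'s5.png')
im,d=read_camera('top'); np.savez('top5.npz',im=im,d=d);crop(im,200,100,310,180,7,'t5.png')
"
```

```text
t 10.5 pos [0.649  0.1417 0.1449] shift [-0.     -0.0001  0.0329]
tool y ang -176.3 zaxis [ 1.e-04  1.e-04 -1.e+00]
roll 0.0052170136372069464
```

View pics/s5.png

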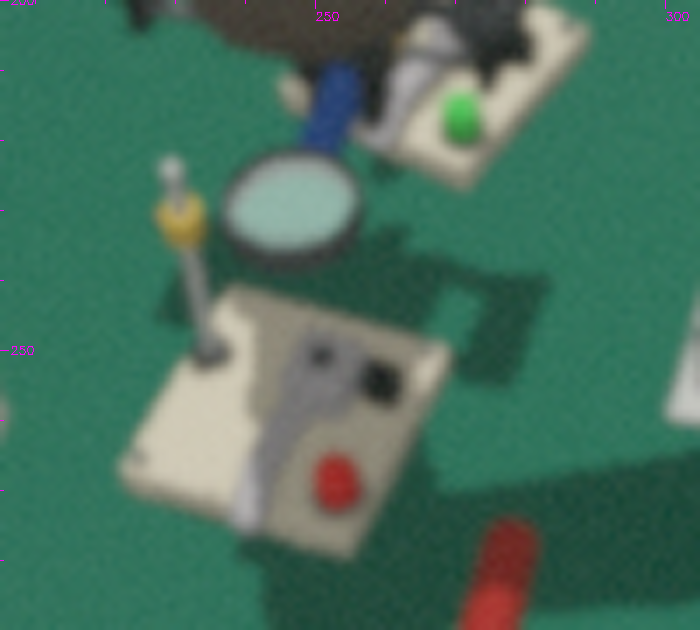

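View pics/t5.png

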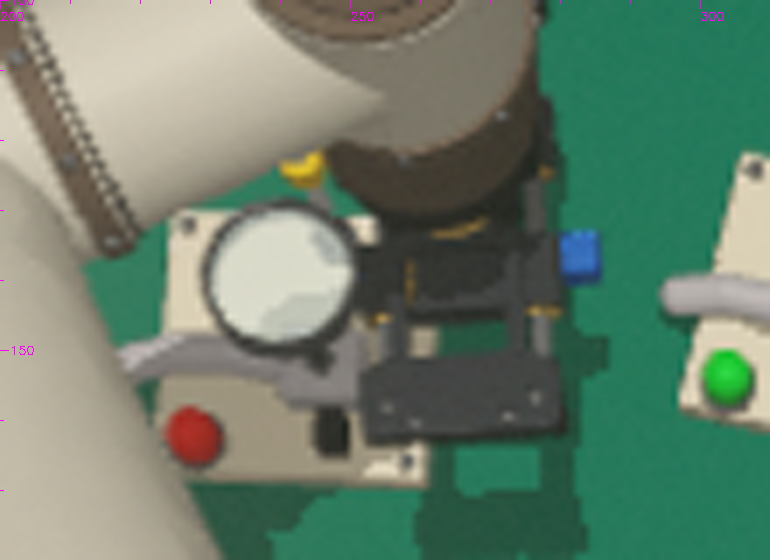

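send_rows --pt "0 0 0.005 0" --pt "0 0 0.008 0" --pt "0 0 0.008 0" --pt "0 0 0.006 0" --pt "0 0 0.004 0" --pt "0 0 0.002 0" --pt "0 0 0 0" --pt "0 0 0 0" --pt "0 0 0 0"

```text
time_s: 11.72
position: [0.6494, 0.1419, 0.1118]
tool_rot: [-2.292, 2.148, -0.0]
ft_force: [-1.2, 0.0, -1.6]
width: 0.0177
```

```bash
python3 -c "
from h import *
to([.6491,.1417,.112],183.69)
for n in ('side','top'):
    L=[read_camera(n) for _ in range(4)]
    D=np.stack([x[1] for x in L]);D[D==0]=np.nan
    im=np.mean([x[0] for x in L],0).astype(np.uint8); np.savez(n+'6.npz',im=im,d=np.nanmedian(D,0))
    if n=='side':crop(im,220,205,280,265,10,'s6.png')
    else: crop(im,215,115,275,170,10,'t6.png')
"
```

```text
t 11.725 pos [0.6494 0.1419 0.1118] shift [ 0.0002  0.0003 -0.0002]
tool y ang -176.3 zaxis [ 5.e-04  2.e-04 -1.e+00]
roll 0.010644974516708317
```

View pics/s6.png

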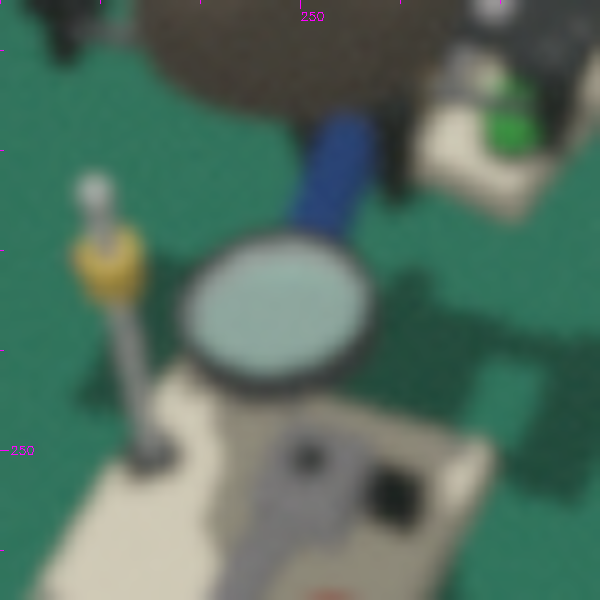

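View pics/t6.png

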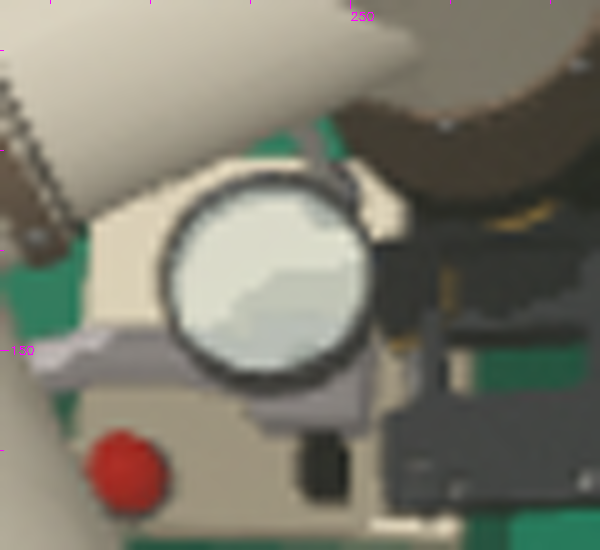

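Run:
```python
from h import *
from scipy.optimize import least_squares
th=np.linspace(0,2*np.pi,360)
def ext(n,lx,ly,z):
    P=np.array([[lx+.032*np.cos(a),ly+.032*np.sin(a),z+dz] for dz in(-.010,.006) for a in th]); q=proj(n,P)
    return np.r_[q.min(0),q.max(0)]
obs={'side':(np.array([182,232,374,397])/10+np.array([220,205]*2)-.5),'top':(np.array([158,170,376,395])/10+np.array([215,115]*2)-.5)}
for n in obs:
    f=lambda p:ext(n,p[0],p[1],.1228)-obs[n]
    r=least_squares(f,[.644,.222],x_scale=.01); print(n,'lens',r.x.round(4),f(r.x).round(2))
    d=np.load(n+'6.npz')['d']
    P=np.array([world(n,u,v,d=d[v,u]) for v in range(110,250) for u in range(215,265) if d[v,u]>0])
    k=(np.hypot(P[:,0]-r.x[0],P[:,1]-r.x[1])<.023)&(abs(P[:,2]-.123)<.012); P=P[k]
    A=np.c_[P[:,:2]-P[:,:2].mean(0),np.ones(len(P))]; c=np.linalg.lstsq(A,P[:,2],rcond=None)[0]; print(' glass z',c[2].round(4),'tilt deg',np.degrees(c[:2]).round(2),len(P))
    # collar top now
    print(' med',np.median(P[:,2]))
    k2=[(u,v) for v in range(110,250) for u in range(215,265) if d[v,u]>0]
s=(308,458); print('screw side now',world('side',s[0]/10+219.5,s[1]/10+204.5,z=.048))
print('screw top',world('top',287/8+209.5,372/8+104.5,z=.048))
```

```text
side lens [0.6459 0.2192] [-0.57 -0.99  0.58  0.91]Traceback (most recent call last):
  File "<stdin>", line 12, in <module>
  File "h.py", line 7, in world
    c=calibration(name); f=K(c)
ValueError: time passes only in moves, steps and waits
```

```bash
cat >> h.py <<'E'
import functools
calibration=functools.lru_cache(None)(calibration)
E
cat > lens.py <<'E'
from h import *
from scipy.optimize import least_squares
th=np.linspace(0,2*np.pi,360)
def ext(n,lx,ly,z):
    P=np.array([[lx+.032*np.cos(a),ly+.032*np.sin(a),z+dz] for dz in(-.010,.006) for a in th]); q=proj(n,P)
    return np.r_[q.min(0),q.max(0)]
obs={'side':(np.array([182,232,374,397])/10+np.array([220,205]*2)-.5),'top':(np.array([158,170,376,395])/10+np.array([215,115]*2)-.5)}
for n in obs:
    f=lambda p:ext(n,p[0],p[1],.1228)-obs[n]
    r=least_squares(f,[.644,.222],x_scale=.01); print(n,'lens',r.x.round(4),f(r.x).round(2))
    d=np.load(n+'6.npz')['d']
    P=np.array([world(n,u,v,d=d[v,u]) for v in range(110,250) for u in range(215,265) if d[v,u]>0])
    k=(np.hypot(P[:,0]-r.x[0],P[:,1]-r.x[1])<.023)&(abs(P[:,2]-.123)<.012); P=P[k]
    A=np.c_[P[:,:2]-P[:,:2].mean(0),np.ones(len(P))]; c=np.linalg.lstsq(A,P[:,2],rcond=None)[0]; print(' glass z',c[2].round(4),'tilt deg',np.degrees(c[:2]).round(2),len(P))
s=(308,458); print('screw side now',world('side',s[0]/10+219.5,s[1]/10+204.5,z=.048))
print('screw top',world('top',287/8+209.5,372/8+104.5,z=.048))
E
python3 lens.py
```

```text
side lens [0.6459 0.2192] [-0.57 -0.99  0.58  0.91]
 glass z 0.1251 tilt deg [-0.4   0.02] 120
top lens [0.6477 0.2224] [-0.69 -0.3   0.69  0.29]
 glass z 0.1261 tilt deg [0.27 0.2 ] 197
screw side now [0.6431492  0.22187101 0.048     ]
screw top [0.64484527 0.22141993 0.048     ]
```

```bash
cat > ov.py <<'E'
from h import *
th=np.linspace(0,2*np.pi,200)
def ov(n,npz,box,cands,z,s,fn):
    im=np.load(npz)['im']; u0,v0,u1,v1=box
    o=[]
    for lx,ly in cands:
        c=cv2.resize(im[v0:v1,u0:u1],None,fx=s,fy=s,interpolation=cv2.INTER_CUBIC)
        for dz,col in((.006,(255,0,0)),(-.010,(0,0,255))):
            P=np.c_[lx+.032*np.cos(th),ly+.032*np.sin(th),0*th+z+dz]; q=(proj(n,P)-[u0,v0]+.5)*s
            cv2.polylines(c,[np.int32(q*8)],True,col,1,cv2.LINE_AA,3)
        o.append(c)
    cv2.imwrite('pics/'+fn,np.hstack(o)[:,:,::-1])
E
python3 - <<'E'
from ov import *
c=[(.6443,.2217),(.6468,.2217)]
ov('top','top6.npz',(225,127,259,160),c,.123,11,'ov_t.png')
ov('side','side6.npz',(232,222,266,252),c,.123,11,'ov_s.png')
E
```

```text
(no output)
```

View pics/ov_t.png

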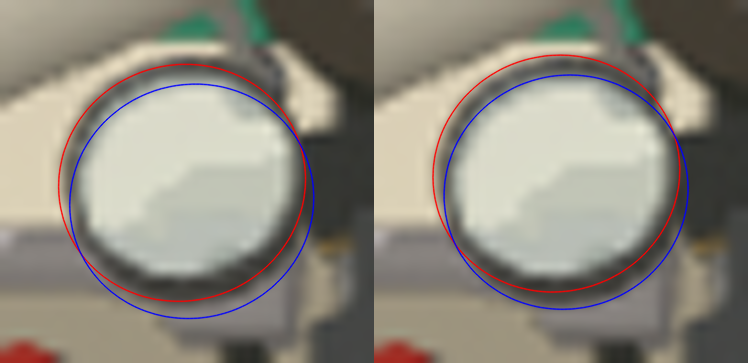

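View pics/ov_s.png

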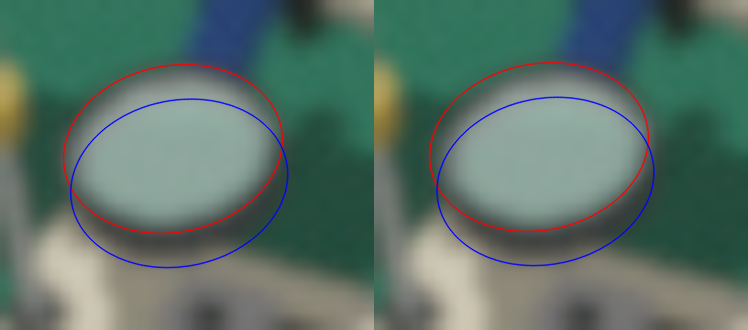

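Run:
```python
from h import *
for n,(u0,v0,u1,v1) in (('top',(266,207,278,224)),('side',(307,242,321,251))):
    d=np.load(n+'1.npz')['d']
    print(n,np.mean([world(n,u,v,d=d[v,u])[2] for v in range(v0,v1) for u in range(u0,u1)]))
for n,cs in (('top',[(240,124),(241,124),(242,124),(243,124),(244,122),(240,122),(244,121)]),('side',[(231,231),(230,231),(229,231),(229,230),(231,230),(232,230),(232,231),(228,230)])):
    for k in '16':
        d=np.load(n+k+'.npz')['d']; print(n,k,'collar top',np.round([world(n,u,v,d=d[v,u])[2] for u,v in cs],4))
```

```text
top 0.042865898183717395
side 0.0421602535131325
top 1 collar top [0.1313 0.1316 0.1313 0.1322 0.1324 0.1331 0.1334]
top 6 collar top [0.426  0.4232 0.4228 0.4205 0.4247 0.4296 0.43  ]
side 1 collar top [0.1326 0.1302 0.1291 0.1311 0.1316 0.1321 0.1315 0.1302]
side 6 collar top [0.1322 0.1306 0.1321 0.1304 0.132  0.13   0.1321 0.1313]
```

send_rows --pt "0 0.001 0 0" --pt "-0.0005 0.001 0 0" --pt "0 0 0 0" --pt "0 0 0 0" --pt "0 0 0 0" --pt "0 0 0 0" --pt "0 0 0 0" --pt "0 0 0 0"

```text
time_s: 13.12
position: [0.6473, 0.1422, 0.1116]
tool_rot: [-2.292, 2.149, -0.0]
ft_force: [-1.1, -0.1, -1.6]
width: 0.0174
```

Run:
```python
from ov import *
for n in ('side','top'):
    L=[read_camera(n) for _ in range(3)]
    D=np.stack([x[1] for x in L]);D[D==0]=np.nan
    im=np.mean([x[0] for x in L],0).astype(np.uint8); np.savez(n+'7.npz',im=im,d=np.nanmedian(D,0))
d=np.load('side7.npz')['d']
P=np.array([world('side',u,v,d=d[v,u]) for v in range(231,240) for u in range(241,255)]);print('glass z',P[:,2].mean(),P[:,2].std())
to([.6471,.1422,.112],183.69); s=read_state();print(s['width'],s['ft_force'],s['joint_vel'].round(4))
c=[(.6448,.2214),(.6431,.2219)]
ov('top','top7.npz',(225,127,259,160),c,.123,11,'ov_t7.png')
ov('side','side7.npz',(222,212,272,262),c[::-1],.123,8,'ov_s7.png')
```

```text
glass z 0.12515108057107419 0.0016588046388440099
t 13.425 pos [0.6472 0.1422 0.1115] shift [-0.      0.0001 -0.0005]
tool y ang -176.3 zaxis [-0.  0. -1.]
roll 0.008832241989580325
0.017415821841052535 [ 0.77759561  0.25860736 -1.14171351] [-0.0004 -0.0003  0.0005  0.0007  0.0002  0.0001]
```

View pics/ov_t7.png

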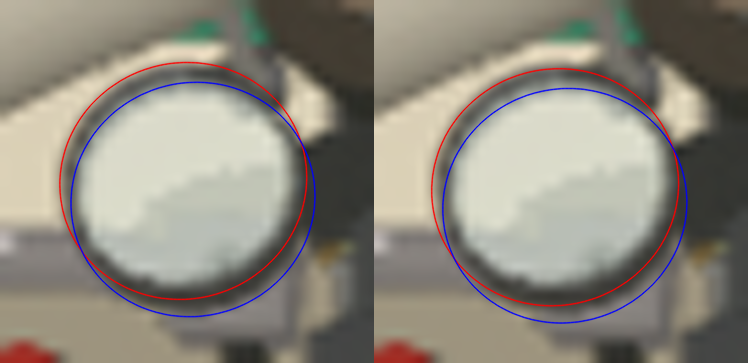

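View pics/ov_s7.png

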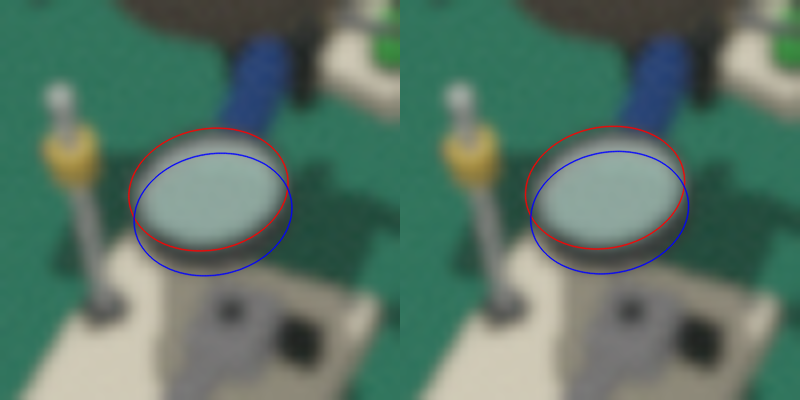

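send_rows --pt "0 0 -0.0007 0" --pt "0 0 0 0" --pt "0 0 0 0" --pt "0 0 0 0" --pt "0 0 0 0" --pt "0 0 0 0" --pt "0 0 0 0" --pt "0 0 0 0"

```text
time_s: 14.42
position: [0.6472, 0.1422, 0.1122]
tool_rot: [2.292, -2.149, -0.0]
ft_force: [-0.3, 0.5, -1.4]
width: 0.0179
```

```bash
python3 -c "
from h import *
to([.6471,.1422,.112],183.69)
print(hand_in())"
```

```text
t 14.425 pos [0.6472 0.1422 0.1122] shift [-0.      0.0001  0.0002]
tool y ang -176.3 zaxis [-1.e-04 -0.e+00 -1.e+00]
roll 0.008023776449931574
the job is handed in; nothing more can be done
None
```

The loupe is in the gripper at 35 N and held still over the screw of the red-lamp fixture (the leftmost one). I handed the job in at about 14.4 s of the 45 s allowed. I moved only the loupe; the route was planned clear of the fixtures and collars, and wrist force readings stayed below about 2 N.

- **Height:** the depth readings put the top of the collar at about 131.3 mm, so its middle is at about 123.3 mm. The lens should be at about 123.2 mm from the arm's pose. The last camera reading of the glass, taken before a final 0.7 mm raise, gave 122.7 mm after subtracting the 2.5 mm offset seen at rest. After the raise that is about 123.4 mm.
- **Level:** the tool axis is vertical to 0.01°, and a plane fitted to the lens glass before the last small corrections showed about 0.4° of tilt or less.
- **Centring:** after a 2 mm correction, the ring overlays put the lens over the screw to about 1–1.5 mm.
- **What disagreed:** on centring along y, the top view shows the lens about 1 mm to the +y side and the side view about 1.5 mm to the −y side, so I left it between the two. The ring also looks about 3 mm smaller in the pictures than its stated diameter, which limits how finely the centring could be checked.

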